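# Assemble the coin shaker sieves and snap the lid on

### The job

Put the coin shaker together on its grey-and-black base: the blue sieve (smallest holes) at the bottom, the yellow one (medium holes) on it, the red one (largest holes) on that, each seated fully into the one below between the end posts; then lay the white lid on top and press it straight down until both orange clips at the ends snap over it. Leave the cups of coins and the little coin column standing where they are, and let go of everything at the end.

Things in the scene. Friction and masses are not known exactly. Their poses are not given: they have to be found in the camera images.
- shaker_base: fixed base: black plate 166 (x) x 80 (y) x 6 mm, on it a grey pan 120 x 60 mm, rim at z = 22 mm, inside 112 x 52. Origin: centre of the plate's underside. Grey post pairs at both ends (faces at x = +-63 mm, y = +-24, flared tops, 105 mm high) guide the sieves; long sides open for fingers. Seated origins here, x = y = 0: blue z = 17 mm, yellow 37, red 57, lid 77.
- clip_far: orange sprung clip, 18 mm wide, 109 mm high, mid of the base's +x end (its twin at -x); origin = base's origin. Sieves pass between the two sloped noses (128 mm apart); the lid's tongues push them outward, up to 10 to 16 N down in all, 16 to 6 mm above home, and they spring back over the tongues (ledge at z = 88.5 mm) once the lid is home.
- blue_sieve: blue plastic coin sieve: open tray 120 (x) x 60 (y) x 25 mm high, 4 mm walls, 32 small dark holes (10 mm). Origin: centre of underside, z up. A foot 5 mm high, 104 mm long, 42 mm wide below, bevelled to 49, drops inside the rim below; wall then rests on wall (20 mm rise per sieve). Long sides, 60 mm across, z = 5 to 25 mm, are the grip. Half turn = same. 50-100 g. Goes lowest, into the base's pan.
- yellow_sieve: yellow plastic coin sieve: open tray 120 (x) x 60 (y) x 25 mm high, 4 mm walls, 18 medium dark holes (14.5 mm). Origin: centre of underside, z up. A foot 5 mm high, 104 mm long, 42 mm wide below, bevelled to 49, drops inside the rim below; wall then rests on wall (20 mm rise per sieve). Long sides, 60 mm across, z = 5 to 25 mm, are the grip. Half turn = same. 50-100 g. Goes on the blue one.
- red_sieve: red plastic coin sieve: open tray 120 (x) x 60 (y) x 25 mm high, 4 mm walls, 8 large dark holes (22 mm). Origin: centre of underside, z up. A foot 5 mm high, 104 mm long, 42 mm wide below, bevelled to 49, drops inside the rim below; wall then rests on wall (20 mm rise per sieve). Long sides, 60 mm across, z = 5 to 25 mm, are the grip. Half turn = same. 50-100 g. Goes on the yellow one.
- lid: white lid, black grip bar. Origin: centre of underside, z up. Foot 5 mm high like a sieve's; plate 120 (x) x 60 (y) mm, z = 5 to 10 mm, with a tongue 24 mm wide out to x = +-69 mm at each end; grip bar 60 (x) x 18 (y) mm, z = 10 to 32 mm, to grip across y. Half turn = same. 40-85 g. Merely laid on, it stays on the clips' noses about 15 mm too high; press it down.
- cup_left: bystander: white paper cup two thirds full of coins, 92 mm high, 74 mm across the rim; origin centre of the underside. Loose; leave it alone. At the far left.
- cup_right: bystander: white paper cup two thirds full of coins, 92 mm high, 74 mm across the rim; origin centre of the underside. Loose; leave it alone. At the far right.
- cup_middle: bystander: white paper cup two thirds full of coins, 92 mm high, 74 mm across the rim; origin centre of the underside. Loose; leave it alone. At the far middle.
- coin_column: bystander: column of gold-coloured coins in one piece, 27 mm across, 40 mm high, loose, standing among the task's things; origin centre of the underside. Leave it alone.
Not all that is in view belongs to the job. Of the things shaped like the blue_sieve, the blue one is meant.

How it is judged:
By the outcome, as a careful person would: the job done as asked, in the order asked, and still so for the second after the job is handed in, with the robot touching nothing.
It also fails if it takes over 136 s, if anything falls off the work surface, if the arm or the gripper's body presses on something with over 40 N, if the wrist force passes 120 N, or if a joint passes its speed limit or range.

### The arm

A 6-joint arm with a two-finger parallel gripper is mounted at the origin on the work surface. World frame = base frame: x ahead of the robot, y to its left, z up, the work surface at z = 0. Lengths are in mm, angles in degrees, forces in N, time in s.
With the tool pointing down it reaches from about 275 to 725 mm from the base axis. Payload 5.6 kg.
Tool frame: the origin (TCP) lies midway between the tips of the shut fingers; the grasp point (between the pads) lies 19 mm behind it (robot.tcp_to_grasp is the distance from the TCP to the grasp point, in mm); z points along the fingers, y is the direction in which the jaws open and shut (so a half turn about z gives the same grasp; the last joint's range is limited). The gripper opens to 85 mm and grips with 20 to 120 N. Pads are 22 mm wide; open, the fingers measure 114 mm over their backs; the gripper's body (76 mm by 85 mm) begins 54 mm behind the grasp point. The pads swing forward as they close: fully open they stand 13 mm farther back than shut.
Start: joints at [16.306, 14.616, 6.199, 0, -81.583, -16.306], TCP at [549.994, 0.025, 231.283] pointing down, gripper open.
Joint ranges: [-168.99, 168.99], [-69.2, 112.95], [-62.41, 85.93], [-164.36, 98.24], [-168.68, -3.75], [-174.98, 174.98]. Speed limits (degrees/s): [147.25, 147.25, 180, 180, 180, 180].

### API

Orientations are given as a 3x3 rotation matrix whose columns are the frame's x, y, z axes.
In Python, from station import robot gives the robot as it stands. The module is installed in compiled form; this text tells all that it offers.
- The arm moves only by the shell command python3 -m creep 'ROWS'. ROWS is JSON, a list of rows, each a list of 3 entries, a list of its own where there are three numbers: the turn, a rotation vector about the world's x, y, z in degrees, then the shift along the world's x, y, z in mm, then the closure, from 0 (fully open) to 1 (shut). In form: [[[rx, ry, rz], [x, y, z], gripper], ...]. A call has 1 to 8 rows; each row is the pose to reach, as a shift and turn from the pose commanded when the call began; what a row does not reach only later rows make up. A row lasts 1/8 s, in which the tool goes at most 62.5 mm and 10.7 degrees, less where a joint would pass 70% of its speed; a pose out of reach is approached as far as the arm can. A call with a gripper value outside its range is refused whole. The fingers move at their own pace and stop on an object; the grip force is fixed at half the most. Time passes only in rows, so rows that repeat a pose let the fingers close. It gives the time, the measured TCP pose, the force and the opening at its end, in the units of the state.
- robot.sense(): the state, without advancing time (a new reading comes with each control period).
- robot.camera(name): name is "scene" or "side" or "wrist"; returns a dict with "pixels" (480x640x3 uint8, red, green, blue), "fx", "fy", "cx", "cy" (pixels), "dist" ([k1, k2, p1, p2, k3] as OpenCV has them; the pictures are not rectified), "R" (3x3) and "t" (3): a world point X has camera coordinates R X + t; the wrist camera has in their place "hand_eye" (4x4, takes a point from camera to tool coordinates, whose origin is the TCP and whose axes are the flange's). Camera axes: x right, y down, z forward; pixel columns grow to the right and rows downward; lengths in mm; the calibration is good to about 2 mm. A picture is of the moment at which its call begins: read the wrist's pose just before it. There is no depth.
- robot.close_job(): hands the job in, once; it reports no verdict.
The state is a dict: "t": time; "joints": joint angles; "dq": joint speeds; "joint_torque": joint torques, N m; "ee_pos": TCP position; "orientation": TCP orientation; "force": force on the tool from outside, world axes, zero at the start; "torque": the same for the moment, N m; "gripper_width": finger opening in mm.
Only numpy, scipy, OpenCV 4.12 (cv2) and the standard library are available. Lean on these libraries where they do the work, as an engineer would, in place of code of your own. Each camera call takes 0.05 s, during which the arm holds its last target. There are 200 camera calls.

## Working session

There is one attempt and no reset: what is moved stays moved. The work goes in short steps, Python scripts to look and compute and a shell command to move; the robot and the scene stay as the last step left them, time stands still between calls to the robot, and variables do not carry over. Pictures are saved under pics/ and viewed, about 12 in all and at most 16, crops included, and the job is handed in when it is done.

```bash
mkdir -p pics; python3 - <<'E'
from station import robot
import cv2
s=robot.sense();print(s['t'],s['ee_pos'],s['orientation'],s['gripper_width'],robot.tcp_to_grasp)
for n in("scene","side","wrist"):
    c=robot.camera(n);cv2.imwrite(f'pics/{n}0.png',c['pixels'][:,:,::-1])
    print(n,{k:(v.round(4).tolist() if hasattr(v,'round') and hasattr(v,'tolist') else v) for k,v in c.items() if k!='pixels'})
E
```

```text
0.0 [5.49500867e+02 3.78955715e-02 2.30393491e+02] [[-8.68459027e-05 -9.99998159e-01 -1.91685779e-03]
 [-9.99999994e-01  8.69827582e-05 -7.13125002e-05]
 [ 7.14791025e-05  1.91685159e-03 -9.99998160e-01]] 85.3750766271753 18.700000000000003
scene {'fx': 465.36678671267714, 'fy': 465.36678671267714, 'cx': 311.7852719444782, 'cy': 241.48667408665196, 'dist': [-0.0209, 0.0, 0.0, 0.0, 0.0], 'R': [[-0.1032, 0.9947, -0.003], [0.6361, 0.0637, -0.769], [-0.7647, -0.0813, -0.6393]], 't': [65.7645, -307.6797, 1550.5018]}
side {'fx': 441.6513362133235, 'fy': 441.6513362133235, 'cx': 315.1626109666251, 'cy': 227.96572475193173, 'dist': [-0.0856, 0.0, 0.0, 0.0, 0.0], 'R': [[0.9718, -0.2349, 0.0206], [-0.1263, -0.5921, -0.7959], [0.1991, 0.7709, -0.6051]], 't': [-529.867, 117.8637, 991.3184]}
wrist {'fx': 332.8409947762489, 'fy': 332.8409947762489, 'cx': 318.90572395214696, 'cy': 247.3501167488427, 'dist': [-0.0629, 0.0, 0.0, 0.0, 0.0], 'hand_eye': [[-0.0011, -0.9517, -0.307, 78.0984], [1.0, -0.001, -0.0002, 0.8062], [-0.0001, -0.307, 0.9517, -143.6675], [0.0, 0.0, 0.0, 1.0]]}
```

View pics/scene0.png

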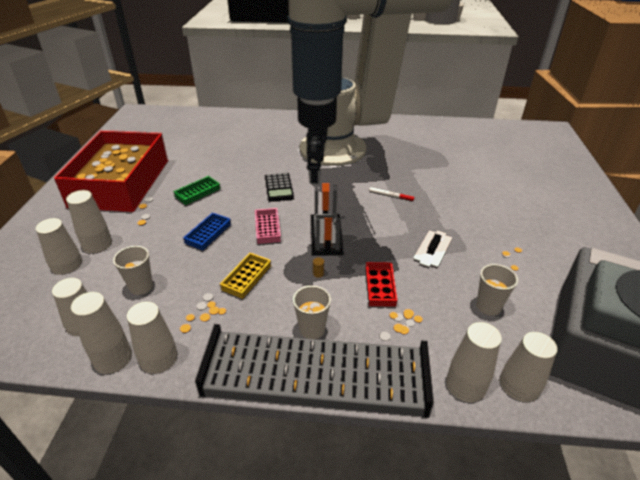

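View pics/side0.png

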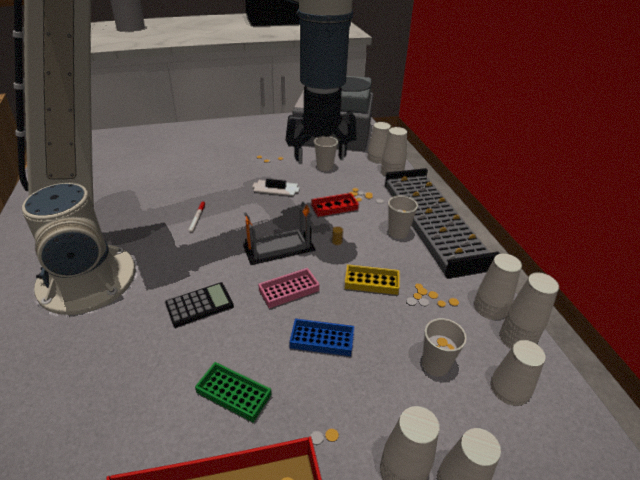

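View pics/wrist0.png

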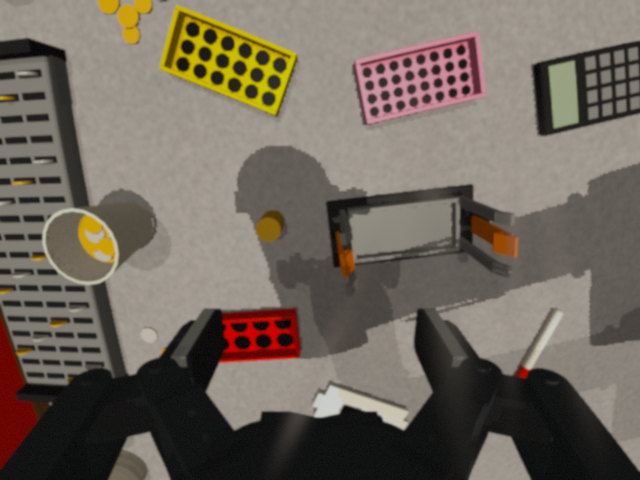

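Scene: the shaker base is at about wrist (405,227), the yellow sieve at wrist (229,60), the red at (260,335) and the lid at (362,403). The coin column is at wrist (270,227).
Things shaped like the blue sieve, in side pixels: green (233,390), pink (289,287) and blue (322,337), all with small holes. The blue one at (322,337) fits the description because of its colour, and I'll confirm it in a crop. Next I'll fit the positions.

```bash
cat > h.py <<'E'
import numpy as np, cv2, time
from scipy.optimize import minimize
from station import robot
HSV={'blue':[(105,120,60),(125,255,255)],'yellow':[(22,150,90),(32,255,255)],'red':[(0,200,90),(4,255,255)],'pink':[(150,50,90),(178,200,255)]}
def snap(n,save=None):
    s=robot.sense(); c=robot.camera(n)
    if n=='wrist':
        T=np.eye(4);T[:3,:3]=s['orientation'];T[:3,3]=s['ee_pos']
        M=np.linalg.inv(T@np.array(c['hand_eye'])); c['R'],c['t']=M[:3,:3],M[:3,3]
    c['K']=np.array([[c['fx'],0,c['cx']],[0,c['fy'],c['cy']],[0,0,1]]); c['D']=np.array(c['dist'],float)
    c['R']=np.array(c['R']);c['t']=np.array(c['t'])
    if save: cv2.imwrite(f'pics/{save}.png',c['pixels'][:,:,::-1])
    return c
def proj(c,X): return cv2.projectPoints(np.array(X,float).reshape(-1,3),cv2.Rodrigues(c['R'])[0],c['t'],c['K'],c['D'])[0].reshape(-1,2)
def back(c,uv,z):
    p=cv2.undistortPoints(np.array(uv,float).reshape(-1,1,2),c['K'],c['D']).reshape(-1,2)
    d=np.c_[p,np.ones(len(p))]@c['R']; o=-c['R'].T@c['t']
    return o+d*((z-o[2])/d[:,2])[:,None]
def mask(c,col,uv):
    hsv=cv2.cvtColor(c['pixels'][:,:,::-1].copy(),cv2.COLOR_BGR2HSV)
    m=cv2.inRange(hsv,*[np.array(a,np.uint8) for a in HSV[col]])
    m=cv2.morphologyEx(m,cv2.MORPH_OPEN,np.ones((2,2),np.uint8))
    m=cv2.morphologyEx(m,cv2.MORPH_CLOSE,np.ones((7,7),np.uint8))
    n,l,st,ce=cv2.connectedComponentsWithStats(m)
    k=min((i for i in range(1,n) if st[i,4]>150),key=lambda i:np.hypot(*(ce[i]-uv)))
    pts=np.argwhere(l==k)[:,::-1].astype(np.int32)
    return cv2.convexHull(pts).reshape(-1,2).astype(float),ce[k],st[k]
def box(p,z0=0.,zs=(5,25),L=60,W=30):
    x,y,a=p;a=np.radians(a);C,S=np.cos(a),np.sin(a)
    q=np.array([(i*L,j*W,z0+k) for i in(-1,1) for j in(-1,1) for k in zs])
    return np.c_[x+C*q[:,0]-S*q[:,1],y+S*q[:,0]+C*q[:,1],q[:,2]]
def fit(obs,p0,z0=0.):
    "obs: list of (cam,hull)"
    def cost(p):
        e=0
        for c,h in obs:
            g=cv2.convexHull(proj(c,box(p,z0)).astype(np.float32)); h32=h.astype(np.float32).reshape(-1,1,2)
            i=cv2.intersectConvexConvex(g,h32)[0]; a,b=cv2.contourArea(g),cv2.contourArea(h32)
            e+=1-i/(a+b-i)
        return e/len(obs)
    best=min((minimize(cost,[p0[0],p0[1],a],method='Nelder-Mead',options=dict(initial_simplex=[[p0[0],p0[1],a],[p0[0]+10,p0[1],a],[p0[0],p0[1]+10,a],[p0[0],p0[1],a+15]],xatol=.02,fatol=1e-6)) for a in (0,45,90,135)),key=lambda r:r.fun)
    return best.x.round(1),round(best.fun,3)
E
python3 - <<'E'
from h import *
W,S,C=[snap(n) for n in('wrist','side','scene')]
for col,l in {'yellow':[(W,(229,60)),(S,(372,280)),(C,(246,275))],'red':[(S,(335,205)),(C,(380,284))],'blue':[(S,(322,337)),(C,(207,231))],'pink':[(W,(420,78))]}.items():
    o=[]
    for c,uv in l:
        h,ce,st=mask(c,col,uv); o.append((c,h)); p0=back(c,[ce],15)[0]
        print(col,ce.round(),st, fit([(c,h)],p0))
    print(col,'all',fit(o,p0))
print('lid W',back(W,[(362,403)],20),'S',back(S,[(276,188)],20),'column',back(W,[(270,227)],40),back(S,[(338,228)],40))
print('base plate corners W',back(W,[(328,201),(474,187)],6),'pan S',back(S,[(246,257),(314,246)],6))
print('cups',back(S,[(401,205),(443,328),(325,142)],92))
E
```

```text
yellow [228.  60.] [ 161    7  137  109 6537] (array([ 635.8, -152.3,  158.2]), np.float64(0.01))
yellow [373. 278.] [ 346  266   54   24 1005] (array([ 646.9, -138.4,  -21.6]), np.float64(0.247))
yellow [246. 275.] [ 222  254   49   44 1021] (array([ 634.4, -150.8,  163.8]), np.float64(0.161))
yellow all (array([ 636.3, -152.5,  -21.8]), np.float64(0.16))
red [337. 205.] [318 200  41  12 272] (array([643.9, 163. , 165.7]), np.float64(0.643))
red [381. 284.] [ 367  264   30   43 1069] (array([631.9, 155.6,   1. ]), np.float64(0.141))
red all (array([633. , 155.6, 181.1]), np.float64(0.402))
blue [323. 336.] [ 291  320   64   32 1581] (array([ 492.2, -282.9,  161.6]), np.float64(0.13))
blue [207. 231.] [185 214  46  35 761] (array([ 485. , -283.4,  165.4]), np.float64(0.213))
blue all (array([ 491.7, -282.6,  -17.7]), np.float64(0.179))
pink [421.  79.] [ 355   33  132   92 8373] (array([ 447.7, -136.8,  193.2]), np.float64(0.015))
pink all (array([ 447.7, -136.8,  193.2]), np.float64(0.015))
lid W [[491.036081   255.67538636  20.        ]] S [[491.48715074 263.26026432  20.        ]] column [[599.28013999   7.50832654  40.        ]] [[606.74916233  15.75808706  40.        ]]
base plate corners W [[538.39520252 -13.52555754   6.        ]
 [375.37798174 -29.79476144   6.        ]] pan S [[ 3.72839642e+02 -6.18088128e+00  6.00000000e+00]
 [ 5.42103283e+02 -1.69911555e-01  6.00000000e+00]]
cups [[ 765.10151864    8.7122983    92.        ]
 [ 688.92461964 -374.94263812   92.        ]
 [ 667.19261895  382.88350224   92.        ]]
```

```bash
python3 - <<'E'
import cv2
a=cv2.imread('pics/side0.png')[260:430,180:420]
cv2.imwrite('pics/crop_blue.png',cv2.resize(a,None,fx=3,fy=3,interpolation=cv2.INTER_CUBIC))
E
```

```text
(no output)
```

View pics/crop_blue.png

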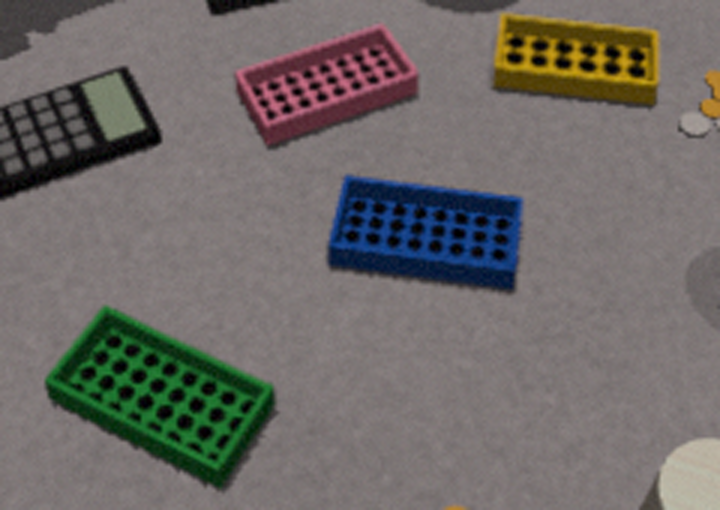

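The crop confirms it: the blue tray at side (322,337) is the only blue one, and its neighbours are pink and green. Next I'll turn the tool by 95° and look at everything from one wrist view.

```bash
python3 -m creep '[[[0,0,10],[0,-10,20],0],[[0,0,20],[0,-20,30],0],[[0,0,30],[0,-20,30],0],[[0,0,40],[0,-20,30],0],[[0,0,50],[0,-20,30],0],[[0,0,60],[0,-20,30],0],[[0,0,70],[0,-20,30],0],[[0,0,80],[0,-20,30],0]]' && python3 -m creep '[[[0,0,10],[0,0,0],0],[[0,0,15],[0,0,0],0],[[0,0,15],[0,0,0],0],[[0,0,15],[0,0,0],0]]'
python3 - <<'E'
from h import *
W=snap('wrist','w1'); s=robot.sense();print(s['ee_pos'],s['orientation'].round(3) if hasattr(s['orientation'],'round') else s['orientation'],s['joints'])
for col,p in {'yellow':(636,-152,15),'red':(633,155,15),'blue':(491,-283,15)}.items():
    h,ce,st=mask(W,col,proj(W,[p])[0]); print(col,ce.round(),st,fit([(W,h)],p[:2]))
E
```

```text
t: 1.3
ee_pos: [549.9, -20.0, 261.2]
orientation: [[0.986, -0.168, -0.0], [-0.168, -0.986, 0.0], [-0.0, 0.0, -1.0]]
force: [-0.4, -0.1, -0.5]
gripper_width: 85.6
t: 1.8
ee_pos: [550.0, -20.0, 261.2]
orientation: [[0.996, 0.085, -0.0], [0.085, -0.996, 0.0], [-0.0, -0.0, -1.0]]
force: [0.1, -0.2, -0.6]
gripper_width: 85.4
[549.95106013 -19.99487872 261.23925326] [[ 0.996  0.086 -0.   ]
 [ 0.086 -0.996 -0.   ]
 [-0.    -0.    -1.   ]] [ 1.42108951e+01  1.42915956e+01  1.00788981e+01 -1.35735520e-03
 -8.57939441e+01  8.07054788e+01]
yellow [446. 142.] [ 395   82  103  122 5483] (array([ 635.1, -155.4,  158.3]), np.float64(0.026))
red [171. 120.] [ 138   65   67  113 4477] (array([632.5, 152.4,   2.9]), np.float64(0.07))
blue [518. 278.] [ 476  228   82   96 3660] (array([ 483.2, -289.2,  156.8]), np.float64(0.125))
```

View pics/w1.png

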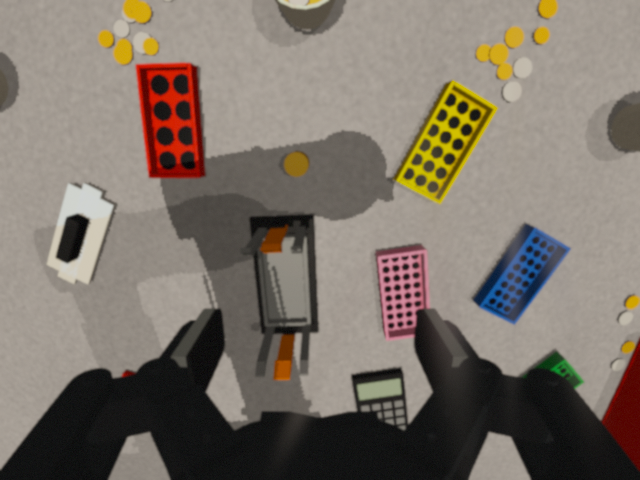

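Everything is in view: red (170,120), yellow (446,142), blue (522,273), lid (80,235), coin column (296,164), and the base's black plate with corners near (251,216), (313,215), (261,333) and (318,331). Next I'll hover over the blue sieve for a refined fit and enlarge the base.

```bash
python3 -m creep '[[[0,0,-5],[-10,-50,-5],0],[[0,0,-10],[-20,-100,-10],0],[[0,0,-15],[-30,-150,-20],0],[[0,0,-20],[-40,-200,-30],0],[[0,0,-25],[-55,-250,-40],0],[[0,0,-25],[-63,-266,-50],0],[[0,0,-25],[-63,-266,-50],0],[[0,0,-25],[-63,-266,-50],0]]'
python3 - <<'E'
from h import *
W=snap('wrist','w2'); s=robot.sense();print(s['ee_pos'],s['orientation'][0],s['joints'])
h,ce,st=mask(W,'blue',proj(W,[(488,-286,15)])[0]); print(ce,st,fit([(W,h)],(488,-286)))
a=cv2.imread('pics/w1.png')[200:390,210:360]
cv2.imwrite('pics/crop_base.png',cv2.resize(a,None,fx=4,fy=4,interpolation=cv2.INTER_CUBIC)[:600])
m=cv2.resize(cv2.imread('pics/w1.png')[200:350,220:360],None,fx=4,fy=4,interpolation=cv2.INTER_CUBIC)
cv2.imwrite('pics/crop_base.png',m)
E
```

```text
t: 2.85
ee_pos: [487.5, -285.3, 211.6]
orientation: [[0.94, -0.341, 0.001], [-0.341, -0.94, -0.0], [0.001, -0.0, -1.0]]
force: [0.9, 0.5, 0.5]
gripper_width: 85.6
[ 487.64019659 -285.12103156  211.79133168] [ 0.94016883 -0.34070762  0.00094834] [-1.44532343e+01  1.66241790e+01  6.09521119e+00 -2.01881144e-03
 -7.94154319e+01  8.45336088e+01]
[320.63753213 217.45077877] [ 292  160   62  117 6613] (array([ 485. , -286.4,  -21.9]), np.float64(0.033))
```

View pics/crop_base.png

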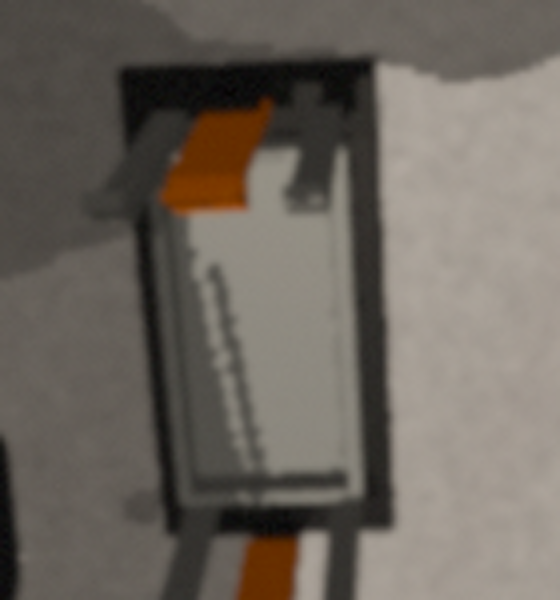

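View pics/w2.png

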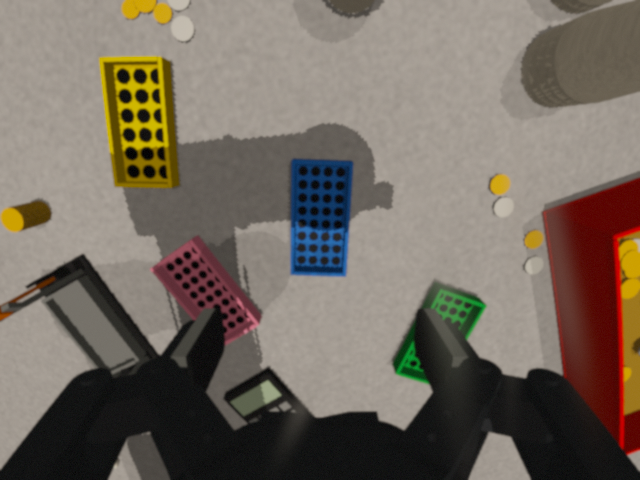

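Base crop: plate corners are at crop (122,70), (373,60), (392,526) and (168,531). The wrist view shows blue at (321,217), centred under the tool, with the fingers straddling it. Grasping blue now and computing the base pose.

```bash
python3 -m creep '[[[0,0,-2],[-2,0,-60],0],[[0,0,-2],[-2,0,-120],0],[[0,0,-2],[-2,0,-170],0],[[0,0,-2],[-2,0,-195],0],[[0,0,-2],[-2,0,-205],0],[[0,0,-2],[-2,0,-213],0],[[0,0,-2],[-2,0,-213],0],[[0,0,-2],[-2,0,-213],0]]' && python3 -m creep '[[[0,0,0],[0,0,0],1],[[0,0,0],[0,0,0],1],[[0,0,0],[0,0,0],1],[[0,0,0],[0,0,0],1],[[0,0,0],[0,0,0],1],[[0,0,0],[0,0,0],1],[[0,0,0],[0,0,0],1]]'
python3 - <<'E'
from h import *
T=np.eye(4); 
o=np.array([[.9963,.0855,0],[.0855,-.9963,0],[0,0,-1]]);T[:3,:3]=o;T[:3,3]=[549.95,-19.99,261.24]
c=snap('wrist'); M=np.linalg.inv(T@np.array(c['hand_eye']));c['R'],c['t']=M[:3,:3],M[:3,3]
q=np.array([(122,70),(373,60),(392,526),(168,531)])/4+[220-.4,200-.4]
print(back(c,q,6).round(1).tolist())
def cost(p):
    g=cv2.convexHull(proj(c,box(p,0,(0,6),83,40)).astype(np.float32));h=q.astype(np.float32).reshape(-1,1,2)
    i=cv2.intersectConvexConvex(g,cv2.convexHull(h))[0];a,b=cv2.contourArea(g),cv2.contourArea(h);return 1-i/(a+b-i)
r=minimize(cost,[453,18,5],method='Nelder-Mead');print(r.x,r.fun)
print(proj(c,box(r.x,0,(0,6),83,40)).round(1).tolist())
E
```

```text
t: 3.9
ee_pos: [485.8, -286.2, -0.6]
orientation: [[0.927, -0.374, 0.002], [-0.374, -0.927, -0.001], [0.002, -0.0, -1.0]]
force: [0.3, -1.1, -0.2]
gripper_width: 85.2
t: 4.78
ee_pos: [485.6, -286.3, -0.8]
orientation: [[0.927, -0.374, 0.001], [-0.374, -0.927, -0.001], [0.002, 0.0, -1.0]]
force: [0.3, -0.1, 6.0]
gripper_width: 58.5
[[530.9, 63.5, 6.0], [540.4, -13.0, 6.0], [378.4, -32.4, 6.0], [369.6, 44.5, 6.0]]
[451.96678157  15.1814609    7.09399384] 0.057295395291497186
[[319.1, 331.2], [319.1, 333.6], [262.1, 333.0], [261.4, 335.4], [313.9, 214.6], [313.8, 215.6], [249.7, 217.1], [248.8, 218.2]]
```

```bash
python3 -m creep '[[[0,0,0],[0,0,10],1],[[0,0,0],[0,0,30],1],[[0,0,0],[0,0,70],1],[[0,0,0],[0,0,120],1],[[0,0,0],[0,0,170],1],[[0,0,4],[-15,30,212],1],[[0,0,8],[-30,70,212],1],[[0,0,12],[-50,115,212],1]]' && python3 -m creep '[[[0,0,4],[-20,45,0],1],[[0,0,8],[-40,90,0],1],[[0,0,13],[-55,130,0],1],[[0,0,17],[-70,170,0],1],[[0,0,17],[-75,186,0],1],[[0,0,17],[-75,186,0],1],[[0,0,17],[-75,186,0],1]]'
python3 - <<'E'
from h import *
c=snap('wrist','w3');s=robot.sense();np.savez('w3.npz',R=c['R'],t=c['t']);print(s['ee_pos'],s['joints'])
cv2.imwrite('pics/w3b.png',cv2.resize(c['pixels'][20:320,120:520,::-1],None,fx=2,fy=2,interpolation=cv2.INTER_CUBIC))
E
```

```text
t: 5.82
ee_pos: [434.4, -170.0, 210.7]
orientation: [[0.985, -0.172, 0.001], [-0.172, -0.985, 0.0], [0.001, -0.001, -1.0]]
force: [0.9, 1.0, -1.0]
gripper_width: 58.9
t: 6.7
ee_pos: [360.0, 14.7, 210.4]
orientation: [[0.993, 0.122, -0.0], [0.122, -0.993, -0.0], [-0.0, 0.0, -1.0]]
force: [0.0, -0.1, -1.1]
gripper_width: 58.8
[360.00139311  14.48853748 210.2840031 ] [ 2.76829186e+01 -7.09793925e+00 -2.04463602e+01  3.03848898e-03
 -7.66688810e+01  6.92699610e+01]
```

View pics/w3b.png

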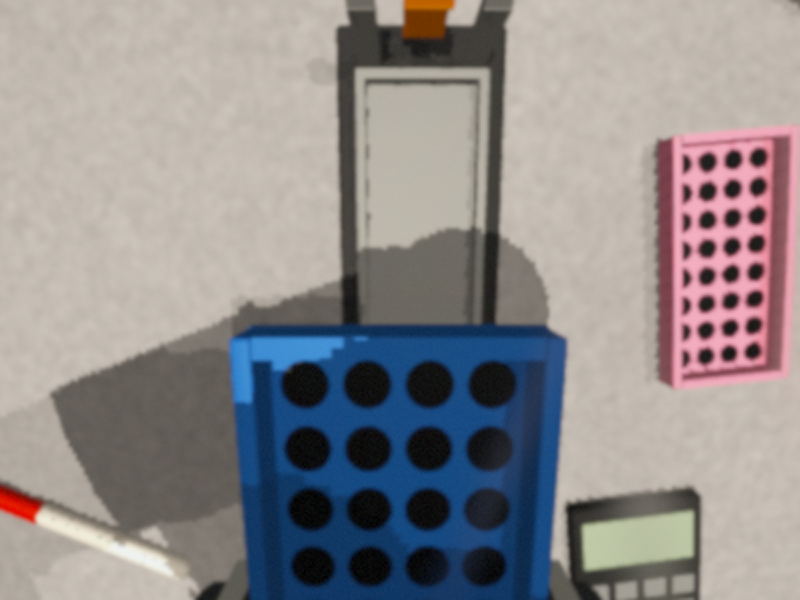

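Crop reading (full pixel = 120 + x/2, 20 + y/2): the pan's far rim outer corners are (354,70) and (490,67), its side edges run down to (360,322) and (484,322), and the plate's left far corner is (337,27). The held blue's far top corners are (232,338) and (565,337), so it is held squarely.

```bash
python3 - <<'E'
from h import *
c=snap('wrist');f=lambda l:np.array(l)/2+[120-.25,20-.25]
P=back(c,f([(354,70),(490,67),(360,322),(484,322)]),22);print(P.round(1).tolist())
dl=P[0]-P[2];dr=P[1]-P[3];y=[np.degrees(np.arctan2(d[1],d[0])) for d in(dl,dr)];e=P[0]-P[1];print('yaw',y,np.degrees(np.arctan2(-e[0],e[1])),np.linalg.norm(e))
a=np.radians(6.5);m=(P[0]+P[1])/2;print('base',m-60*np.array([np.cos(a),np.sin(a),0]))
print('plate corner',back(c,f([(337,27)]),6))
H=back(c,f([(232,338),(565,337)]),236);print('held',H.round(1),np.linalg.norm(H[0]-H[1]))
a=np.radians(7);print('held centre',H.mean(0)-60*np.array([np.cos(a),np.sin(a),0]),robot.sense()['ee_pos'])
E
```

```text
[[509.4, 53.4, 22.0], [518.1, -7.2, 22.0], [397.2, 38.8, 22.0], [404.7, -22.0, 22.0]]
yaw [np.float64(7.418346960034877), np.float64(7.422576145476561)] 8.203063366542994 61.211934500293744
base [454.12876098  16.32293787  22.        ]
plate corner [[530.40942088  64.63150241   6.        ]]
held [[417.6  51.8 236. ]
 [424.8  -6.7 236. ]] 58.97434182346762
held centre [361.6424588   15.24032228 236.        ] [360.0777177   14.44473791 210.24585972]
```

```bash
python3 -m creep '[[[0,0,0.4],[45,0,0],1],[[0,0,0.4],[92.5,0,0],1],[[0,0,0.4],[92.5,0,-40],1],[[0,0,0.4],[92.5,0,-80],1],[[0,0,0.4],[92.5,0,-105],1],[[0,0,0.4],[92.5,0,-120],1],[[0,0,0.4],[92.5,0,-135],1],[[0,0,0.4],[92.5,0,-150],1]]' && python3 -m creep '[[[0,0,0],[0,0,-10],1],[[0,0,0],[0,0,-20],1],[[0,0,0],[0,0,-28],1],[[0,0,0],[0,0,-35],1],[[0,0,0],[0,0,-35],1]]'
python3 - <<'E'
from h import *
c=snap('side','s4');cv2.imwrite('pics/s4b.png',cv2.resize(c['pixels'][180:300,190:380,::-1],None,fx=4,fy=4,interpolation=cv2.INTER_CUBIC))
E
```

```text
t: 7.8
ee_pos: [452.7, 14.2, 59.6]
orientation: [[0.992, 0.127, -0.0], [0.127, -0.992, -0.0], [-0.001, 0.0, -1.0]]
force: [0.1, 0.7, -0.8]
gripper_width: 58.7
t: 8.43
ee_pos: [452.2, 14.9, 24.9]
orientation: [[0.992, 0.129, -0.001], [0.129, -0.992, -0.0], [-0.001, 0.0, -1.0]]
force: [-0.3, -0.3, -1.7]
gripper_width: 58.5
```

View pics/s4b.png

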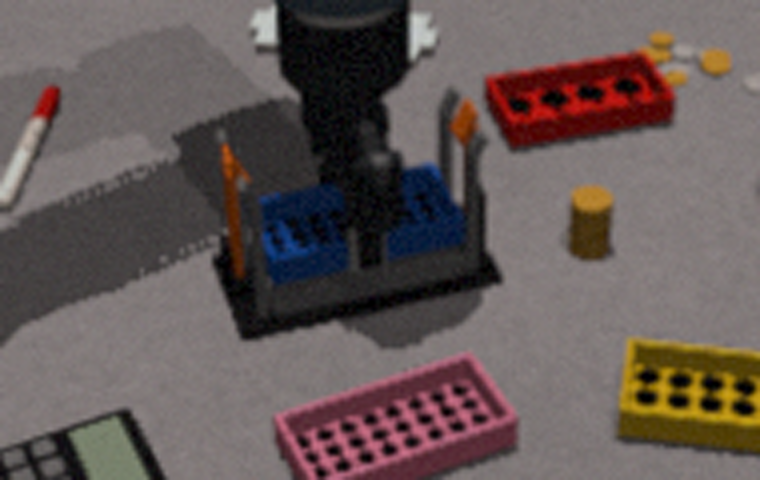

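Blue is between the posts with no contact force. I'll lower it the rest of the way, release, lift and move off toward yellow.

```bash
python3 -m creep '[[[0,0,0],[0,0,-4],1],[[0,0,0],[0,0,-7],1],[[0,0,0],[0,0,-9],1],[[0,0,0],[0,0,-10.5],1],[[0,0,0],[0,0,-10.5],1],[[0,0,0],[0,0,-10.5],1]]' && python3 -m creep '[[[0,0,0],[0,0,0],0],[[0,0,0],[0,0,0],0],[[0,0,0],[0,0,0],0],[[0,0,0],[0,0,0],0],[[0,0,0],[0,0,0],0]]' && python3 -m creep '[[[0,0,0],[0,0,40],0],[[0,0,0],[0,0,90],0],[[0,0,0],[0,0,140],0],[[0,0,0],[0,0,195],0],[[0,0,-6],[30,-20,195],0],[[0,0,-12],[60,-60,195],0],[[0,0,-18],[90,-90,195],0],[[0,0,-18],[90,-90,195],0]]'
```

```text
t: 9.22
ee_pos: [452.7, 15.2, 16.2]
orientation: [[0.992, 0.129, 0.001], [0.129, -0.992, 0.0], [0.001, -0.0, -1.0]]
force: [-6.4, 3.1, 14.4]
gripper_width: 58.8
t: 9.85
ee_pos: [452.5, 15.0, 14.7]
orientation: [[0.992, 0.129, -0.0], [0.129, -0.992, -0.0], [-0.0, 0.0, -1.0]]
force: [-0.0, -0.3, -0.5]
gripper_width: 85.4
t: 10.85
ee_pos: [543.4, -76.8, 208.5]
orientation: [[0.982, -0.188, -0.002], [-0.188, -0.982, -0.0], [-0.002, 0.001, -1.0]]
force: [-0.8, -0.0, -0.8]
gripper_width: 85.1
```

```bash
python3 - <<'E'
from h import *
W=snap('wrist','w5'); s=robot.sense();print(s['ee_pos'])
h,ce,st=mask(W,'yellow',proj(W,[(635,-154,15)])[0]);print(ce,st,fit([(W,h)],(635,-154)))
h,ce,st=mask(W,'blue',proj(W,[(454,15,32)])[0]);print(ce,st,fit([(W,h)],(454,15),17))
E
```

```text
[542.66264858 -75.79775627 208.78030479]
[383.37242402 105.08880652] [ 337   34   94  146 6745] (array([ 635.6, -153.6,  158.2]), np.float64(0.015))
[255.16378797 324.08576534] [ 208  260   88  113 5037] (array([449.1,  15.7,   7.2]), np.float64(0.1))
```

View pics/w5.png

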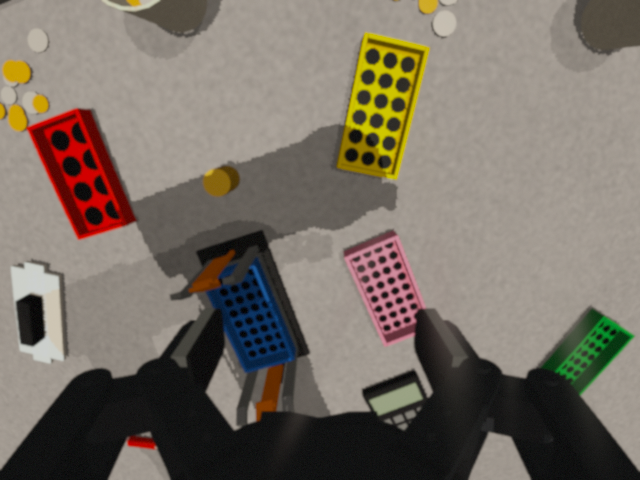

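Blue sits in the base between the posts. Yellow fits at (635.6, -153.7), yaw -21.8°. Grasping it next.

```bash
python3 -m creep '[[[0,0,-6],[50,-40,0],0],[[0,0,-11],[93,-78.5,-20],0],[[0,0,-11],[93,-78.5,-70],0],[[0,0,-11],[93,-78.5,-130],0],[[0,0,-11],[93,-78.5,-180],0],[[0,0,-11],[93,-78.5,-200],0],[[0,0,-11],[93,-78.5,-211.5],0],[[0,0,-11],[93,-78.5,-211.5],0]]' && python3 -m creep '[[[0,0,0],[0,0,0],1],[[0,0,0],[0,0,0],1],[[0,0,0],[0,0,0],1],[[0,0,0],[0,0,0],1],[[0,0,0],[0,0,0],1],[[0,0,0],[0,0,0],1],[[0,0,0],[0,0,0],1]]' && python3 -m creep '[[[0,0,0],[0,0,10],1],[[0,0,0],[0,0,30],1],[[0,0,0],[0,0,70],1],[[0,0,0],[0,0,120],1],[[0,0,0],[0,0,170],1],[[0,0,7],[-30,0,212],1],[[0,0,14],[-80,30,212],1],[[0,0,20],[-130,60,212],1]]'
```

```text
t: 11.9
ee_pos: [635.3, -153.0, -1.6]
orientation: [[0.93, -0.367, -0.0], [-0.367, -0.93, 0.0], [-0.0, 0.0, -1.0]]
force: [0.6, 1.0, 0.1]
gripper_width: 85.2
t: 12.78
ee_pos: [636.7, -153.5, 0.2]
orientation: [[0.93, -0.368, 0.003], [-0.368, -0.93, -0.0], [0.003, -0.001, -1.0]]
force: [-0.5, 0.7, 6.6]
gripper_width: 59.0
t: 13.78
ee_pos: [504.0, -93.0, 210.8]
orientation: [[1.0, -0.025, 0.001], [-0.025, -1.0, 0.0], [0.001, -0.001, -1.0]]
force: [0.5, 0.7, -0.7]
gripper_width: 58.6
```

```bash
python3 - <<'E'
from h import *
W=snap('wrist','w6'); s=robot.sense();p=s['ee_pos']
h,ce,st=mask(W,'yellow',(320,350));print(ce,st)
def ed(h): # far top outer corners: near fit of hull minAreaRect
    return h
o=np.array(s['orientation'])
# predicted far-edge corners, top(z 25) & lower(z 5) for dx offset 0 and 3
for dx in(0,3):
    q=[np.array(p)+o@np.array([60+dx,y,-zz]) for zz in(25,5) for y in(-30,30)]
    print(dx,proj(W,q).round(1).tolist())
print(h[h[:,1]<250].tolist())
E
```

```text
[319.42391745 293.93953048] [  236   187   167   236 22193]
0 [[232.8, 212.5], [395.6, 211.4], [244.3, 203.1], [385.2, 202.1]]
3 [[232.1, 204.4], [396.1, 203.4], [243.8, 196.1], [385.6, 195.1]]
[[402.0, 206.0], [237.0, 213.0], [236.0, 198.0], [236.0, 195.0], [238.0, 193.0], [246.0, 188.0], [248.0, 187.0], [317.0, 187.0], [393.0, 188.0], [401.0, 194.0], [402.0, 195.0]]
```

```bash
python3 - <<'E'
from h import *
for k in range(2):
    s=robot.sense();W=snap('wrist');p=s['ee_pos']
    h,ce,st=mask(W,'yellow',(320,350));o=np.array(s['orientation']);print(p)
    for dx in(0,3):
        q=[np.array(p)+o@np.array([60+dx,y,-zz]) for zz in(25,5) for y in(-30,30)]
        print(dx,proj(W,q).round(1).tolist())
    print(h[h[:,1]<250].tolist())
E
```

```text
[496.64788067 -90.83278403 209.65969548]
0 [[236.5, 192.9], [404.2, 192.7], [247.9, 185.6], [392.5, 185.5]]
3 [[235.9, 184.4], [404.8, 184.3], [247.4, 178.3], [392.9, 178.2]]
[[402.0, 206.0], [236.0, 198.0], [236.0, 195.0], [238.0, 193.0], [247.0, 187.0], [346.0, 187.0], [393.0, 188.0], [401.0, 194.0], [402.0, 195.0]]
[500.11839058 -91.91498221 210.5912571 ]
0 [[236.5, 192.9], [404.2, 192.7], [247.9, 185.6], [392.4, 185.5]]
3 [[235.9, 184.4], [404.8, 184.3], [247.4, 178.3], [392.9, 178.2]]
[[402.0, 207.0], [237.0, 209.0], [237.0, 194.0], [238.0, 193.0], [247.0, 187.0], [382.0, 187.0], [393.0, 188.0], [401.0, 194.0], [402.0, 195.0]]
```

```bash
python3 -m creep '[[[0,0,9],[0,0,0],1],[[0,0,9],[0,0,0],1],[[0,0,9],[0,0,0],1]]'
```

```text
t: 14.3
ee_pos: [505.9, -93.7, 210.2]
orientation: [[0.992, 0.125, -0.0], [0.125, -0.992, -0.0], [-0.0, 0.0, -1.0]]
force: [1.2, 0.1, -0.4]
gripper_width: 58.4
```

```bash
python3 -m creep '[[[0,0,0],[-25,54,0],1],[[0,0,0],[-51,108.5,0],1],[[0,0,0],[-51,108.5,0],1],[[0,0,0],[-51,108.5,-40],1],[[0,0,0],[-51,108.5,-80],1],[[0,0,0],[-51,108.5,-105],1],[[0,0,0],[-51,108.5,-120],1],[[0,0,0],[-51,108.5,-135],1]]' && python3 -m creep '[[[0,0,0],[0,0,-10],1],[[0,0,0],[0,0,-20],1],[[0,0,0],[0,0,-30],1],[[0,0,0],[0,0,-30],1]]'&& python3 -m creep '[[[0,0,0],[0,0,-4],1],[[0,0,0],[0,0,-7],1],[[0,0,0],[0,0,-9],1],[[0,0,0],[0,0,-10.5],1],[[0,0,0],[0,0,-10.5],1],[[0,0,0],[0,0,-10.5],1]]'
```

```text
t: 15.3
ee_pos: [455.0, 14.3, 74.6]
orientation: [[0.992, 0.126, -0.0], [0.126, -0.992, -0.0], [-0.0, 0.0, -1.0]]
force: [0.0, -0.6, 0.1]
gripper_width: 58.6
t: 15.8
ee_pos: [454.0, 14.8, 44.6]
orientation: [[0.992, 0.128, -0.001], [0.128, -0.992, -0.001], [-0.001, 0.0, -1.0]]
force: [-0.7, 0.9, -1.0]
gripper_width: 59.1
t: 16.55
ee_pos: [454.6, 15.1, 37.1]
orientation: [[0.992, 0.129, 0.001], [0.129, -0.992, 0.0], [0.001, 0.0, -1.0]]
force: [-10.2, 1.8, 22.4]
gripper_width: 58.5
```

```bash
python3 -m creep '[[[0,0,0],[0,0,0],0],[[0,0,0],[0,0,0],0],[[0,0,0],[0,0,0],0],[[0,0,0],[0,0,0],0],[[0,0,0],[0,0,0],0]]' && python3 -m creep '[[[0,0,0],[0,0,40],0],[[0,0,0],[0,0,80],0],[[0,0,0],[0,0,130],0],[[0,0,0],[0,0,175],0],[[0,0,-3],[40,40,175],0],[[0,0,-5],[90,80,175],0],[[0,0,-5],[135,120,175],0],[[0,0,-5],[135,120,175],0]]' && python3 -m creep '[[[0,0,0],[0,0,0],0],[[0,0,0],[0,0,0],0],[[0,0,0],[0,0,0],0]]'
python3 - <<'E'
from h import *
W=snap('wrist','w7'); s=robot.sense();print(s['ee_pos'])
h,ce,st=mask(W,'red',proj(W,[(632,154,15)])[0]);print(ce,st,fit([(W,h)],(632,154)))
h,ce,st=mask(W,'yellow',proj(W,[(454,15,52)])[0]);print(ce,st,fit([(W,h)],(454,15),37))
E
```

```text
t: 17.18
ee_pos: [454.5, 15.0, 34.7]
orientation: [[0.992, 0.129, -0.0], [0.129, -0.992, -0.0], [-0.0, 0.0, -1.0]]
force: [-0.6, 0.2, 0.5]
gripper_width: 85.4
t: 18.18
ee_pos: [591.0, 137.5, 206.1]
orientation: [[0.999, 0.044, -0.004], [0.044, -0.999, -0.002], [-0.005, 0.001, -1.0]]
force: [-0.3, -0.1, 0.2]
gripper_width: 85.7
t: 18.55
ee_pos: [589.1, 134.4, 210.8]
orientation: [[0.999, 0.041, 0.001], [0.041, -0.999, 0.001], [0.001, -0.001, -1.0]]
force: [-1.0, -0.3, 0.9]
gripper_width: 85.7
[589.1541478  134.50065895 210.694142  ]
[303.10958549 179.12901554] [ 270  113   65  123 3860] (array([631.2, 152.3,   3.3]), np.float64(0.055))
[409.81950673 371.11154709] [ 398  311   35   98 1784] (array([432.2,  38. ,  29.7]), np.float64(0.619))
```

View pics/w7.png

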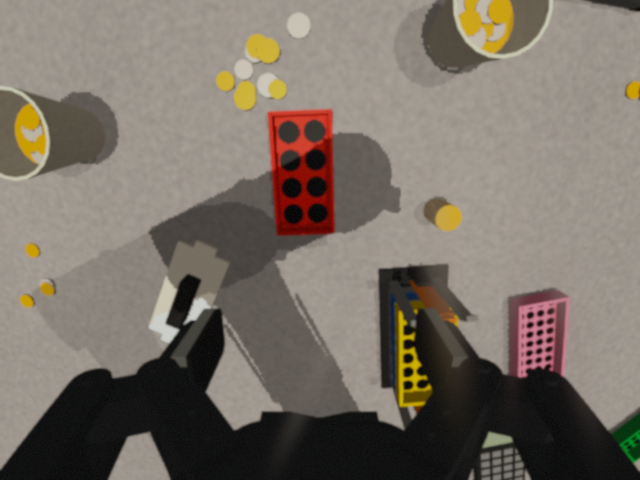

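Yellow is seated in the base at (415,355). Red is at (303,173) with corners (269,112), (332,110), (334,234) and (277,235). I'll refit red with a wider mask.

```bash
sed -i "s/'red':\[(0,200,90),(4,255,255)\]/'red':[(0,140,60),(9,255,255)]/" h.py; python3 - <<'E'
from h import *
W=snap('wrist')
h,ce,st=mask(W,'red',proj(W,[(632,154,15)])[0]);print(ce,st,fit([(W,h)],(632,154)))
E
```

```text
[302.83172074 173.03301081] [ 269  111   67  126 5271] (array([633. , 152.3, 184.2]), np.float64(0.009))
```

```bash
python3 -m creep '[[[0,0,1.8],[43.5,17.3,-20],0],[[0,0,1.8],[43.5,17.3,-70],0],[[0,0,1.8],[43.5,17.3,-130],0],[[0,0,1.8],[43.5,17.3,-180],0],[[0,0,1.8],[43.5,17.3,-200],0],[[0,0,1.8],[43.5,17.3,-211.5],0],[[0,0,1.8],[43.5,17.3,-211.5],0]]' && python3 -m creep '[[[0,0,0],[0,0,0],1],[[0,0,0],[0,0,0],1],[[0,0,0],[0,0,0],1],[[0,0,0],[0,0,0],1],[[0,0,0],[0,0,0],1],[[0,0,0],[0,0,0],1],[[0,0,0],[0,0,0],1]]' && python3 -m creep '[[[0,0,0],[0,0,10],1],[[0,0,0],[0,0,30],1],[[0,0,0],[0,0,70],1],[[0,0,0],[0,0,120],1],[[0,0,0],[0,0,170],1],[[0,0,0],[0,0,212],1],[[0,0,2],[-40,-30,212],1],[[0,0,3.2],[-80,-60,212],1]]' && python3 -m creep '[[[0,0,0],[-40,-30,0],1],[[0,0,0],[-80,-60,0],1],[[0,0,0],[-99,-77.3,0],1],[[0,0,0],[-99,-77.3,0],1],[[0,0,0],[-99,-77.3,0],1],[[0,0,0],[-99,-77.3,0],1]]'
python3 - <<'E'
from h import *
s=robot.sense();W=snap('wrist','w8');p=s['ee_pos']
h,ce,st=mask(W,'red',(320,350));o=np.array(s['orientation']);print(p)
for dx in(0,3):
    q=[np.array(p)+o@np.array([60+dx,y,-zz]) for zz in(25,5) for y in(-30,30)]
    print(dx,proj(W,q).round(1).tolist())
print(h[h[:,1]<250].tolist())
E
```

```text
t: 19.52
ee_pos: [633.0, 152.2, -1.7]
orientation: [[0.997, 0.073, -0.0], [0.073, -0.997, -0.0], [-0.0, 0.0, -1.0]]
force: [0.1, 0.7, 0.8]
gripper_width: 85.4
t: 20.4
ee_pos: [634.1, 152.8, 0.2]
orientation: [[0.997, 0.074, 0.003], [0.074, -0.997, 0.001], [0.003, -0.001, -1.0]]
force: [-1.8, 0.3, 6.0]
gripper_width: 59.0
t: 21.4
ee_pos: [552.1, 91.8, 210.8]
orientation: [[0.992, 0.13, 0.001], [0.13, -0.992, 0.001], [0.001, -0.001, -1.0]]
force: [-0.1, 0.6, -0.9]
gripper_width: 59.0
t: 22.15
ee_pos: [454.4, 15.5, 210.1]
orientation: [[0.992, 0.129, -0.0], [0.129, -0.992, -0.0], [-0.0, 0.0, -1.0]]
force: [-1.7, -0.3, -1.2]
gripper_width: 58.6
[454.43968683  15.46723941 210.10385471]
0 [[236.8, 193.1], [404.5, 193.0], [248.2, 185.8], [392.7, 185.7]]
3 [[236.2, 184.7], [405.1, 184.5], [247.7, 178.5], [393.2, 178.4]]
[[402.0, 199.0], [236.0, 205.0], [236.0, 194.0], [237.0, 193.0], [246.0, 187.0], [283.0, 185.0], [340.0, 185.0], [392.0, 187.0], [401.0, 193.0], [402.0, 195.0]]
```

```bash
python3 -m creep '[[[0,0,0],[0,0,-40],1],[[0,0,0],[0,0,-80],1],[[0,0,0],[0,0,-100],1],[[0,0,0],[0,0,-115],1],[[0,0,0],[0,0,-130],1],[[0,0,0],[0,0,-145],1],[[0,0,0],[0,0,-145],1]]' && python3 -m creep '[[[0,0,0],[0,0,-4],1],[[0,0,0],[0,0,-7],1],[[0,0,0],[0,0,-9],1],[[0,0,0],[0,0,-10.5],1],[[0,0,0],[0,0,-10.5],1],[[0,0,0],[0,0,-10.5],1]]'
```

```text
t: 23.08
ee_pos: [453.4, 15.0, 64.1]
orientation: [[0.992, 0.129, -0.003], [0.129, -0.992, -0.001], [-0.003, 0.001, -1.0]]
force: [-0.4, -0.3, -0.3]
gripper_width: 58.6
t: 23.82
ee_pos: [454.3, 15.1, 57.1]
orientation: [[0.992, 0.129, 0.002], [0.129, -0.992, 0.0], [0.002, -0.0, -1.0]]
force: [-9.5, 1.7, 19.2]
gripper_width: 58.7
```

```bash
python3 -m creep '[[[0,0,0],[0,0,0],0],[[0,0,0],[0,0,0],0],[[0,0,0],[0,0,0],0],[[0,0,0],[0,0,0],0],[[0,0,0],[0,0,0],0]]' && python3 -m creep '[[[0,0,0],[0,0,40],0],[[0,0,0],[0,0,80],0],[[0,0,0],[0,0,130],0],[[0,0,0],[0,0,155],0],[[0,0,-5],[0,40,155],0],[[0,0,-10],[10,90,155],0],[[0,0,-16],[20,140,155],0],[[0,0,-22],[30,190,155],0]]' && python3 -m creep '[[[0,0,0],[0,30,0],0],[[0,0,0],[0,50,0],0],[[0,0,0],[0,50,0],0],[[0,0,0],[0,50,0],0],[[0,0,0],[0,50,0],0]]'
python3 - <<'E'
from h import *
W=snap('wrist','w9'); s=robot.sense();print(s['ee_pos'])
u=proj(W,[(491,258,20)])[0];print(u);x,y=(u-[100,75]).round().astype(int).clip(0)
print('off',x,y);cv2.imwrite('pics/w9b.png',cv2.resize(W['pixels'][y:y+150,x:x+200,::-1],None,fx=4,fy=4,interpolation=cv2.INTER_CUBIC))
E
```

```text
t: 24.45
ee_pos: [454.0, 15.0, 54.7]
orientation: [[0.992, 0.129, -0.0], [0.129, -0.992, -0.0], [-0.0, 0.0, -1.0]]
force: [-0.7, 0.3, -0.1]
gripper_width: 85.4
t: 25.45
ee_pos: [484.1, 206.6, 209.8]
orientation: [[0.967, -0.255, 0.0], [-0.255, -0.967, 0.0], [0.0, -0.0, -1.0]]
force: [1.1, -0.0, 0.4]
gripper_width: 85.1
t: 26.08
ee_pos: [484.1, 254.1, 210.1]
orientation: [[0.967, -0.253, 0.0], [-0.253, -0.967, 0.0], [0.0, -0.0, -1.0]]
force: [0.0, 0.4, -0.6]
gripper_width: 85.4
[484.09562018 254.25108042 210.08884779]
[314.01246693 214.21445643]
off 214 139
```

View pics/w9b.png

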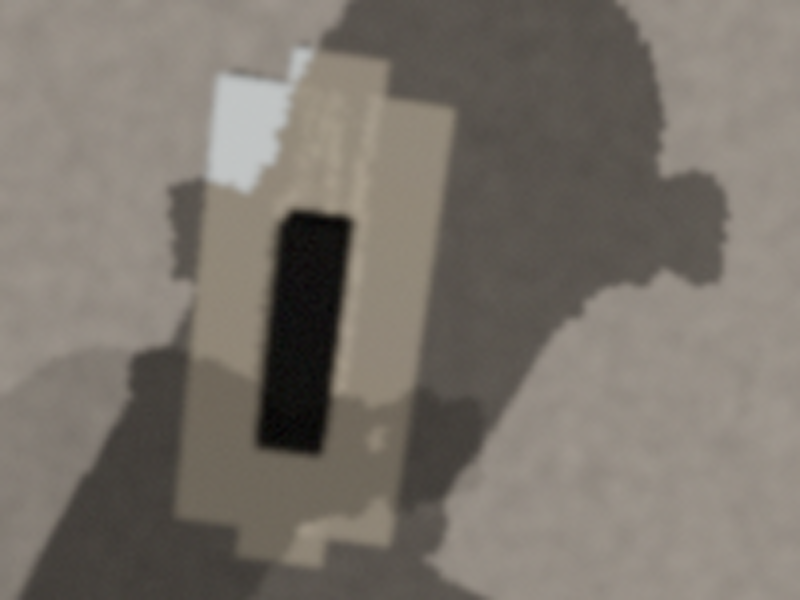

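Lid crop (full = 214 + x/4, 139 + y/4): the plate corners are (216,72), (456,107), (393,547) and (175,517). The bar's top corners are (288,212), (352,216), (322,453) and (258,447).

```bash
python3 - <<'E'
from h import *
W=snap('wrist');f=lambda l:np.array(l)/4+[214-.4,139-.4]
P=back(W,f([(216,72),(456,107),(393,547),(175,517)]),10)
B=back(W,f([(288,212),(352,216),(322,453),(258,447)]),32)
for Q in(P,B):
    a=(Q[0]+Q[1]-Q[2]-Q[3])/2;b=(Q[0]+Q[3]-Q[1]-Q[2])/2
    print(Q.mean(0).round(1),'yaw',np.degrees(np.arctan2(a[1],a[0])),np.degrees(np.arctan2(-b[0],b[1])),np.linalg.norm(a),np.linalg.norm(b))
print(robot.sense()['ee_pos'])
E
```

```text
[490.2 283.9  10. ] yaw -22.68106686256186 -23.026551422235798 120.82174438029944 60.991032385657086
[491.6 282.8  32. ] yaw -23.245515610285995 -19.39082745858091 60.77072639101186 15.924396726689494
[484.08824656 254.34809791 210.05439444]
```

```bash
python3 -m creep '[[[0,0,-5],[6.7,28.4,0],0],[[0,0,-8.2],[6.7,28.4,-30],0],[[0,0,-8.2],[6.7,28.4,-80],0],[[0,0,-8.2],[6.7,28.4,-130],0],[[0,0,-8.2],[6.7,28.4,-170],0],[[0,0,-8.2],[6.7,28.4,-190],0],[[0,0,-8.2],[6.7,28.4,-197],0],[[0,0,-8.2],[6.7,28.4,-197],0]]' && python3 -m creep '[[[0,0,0],[0,0,0],1],[[0,0,0],[0,0,0],1],[[0,0,0],[0,0,0],1],[[0,0,0],[0,0,0],1],[[0,0,0],[0,0,0],1],[[0,0,0],[0,0,0],1],[[0,0,0],[0,0,0],1],[[0,0,0],[0,0,0],1]]' && python3 -m creep '[[[0,0,0],[0,0,0],1],[[0,0,0],[0,0,0],1]]' && python3 -m creep '[[[0,0,0],[0,0,10],1],[[0,0,0],[0,0,30],1],[[0,0,0],[0,0,70],1],[[0,0,0],[0,0,120],1],[[0,0,0],[0,0,170],1],[[0,0,0],[0,0,217],1],[[0,0,0],[0,0,217],1],[[0,0,0],[0,0,217],1]]'
python3 - <<'E'
from h import *
W=snap('wrist','w10');print(robot.sense()['ee_pos'],robot.sense()['gripper_width'])
E
```

```text
t: 27.18
ee_pos: [491.0, 283.4, 13.2]
orientation: [[0.922, -0.388, 0.0], [-0.388, -0.922, 0.0], [0.0, -0.0, -1.0]]
force: [-0.1, 0.1, 0.4]
gripper_width: 85.4
t: 28.18
ee_pos: [491.0, 283.7, 13.3]
orientation: [[0.922, -0.387, 0.001], [-0.387, -0.922, 0.0], [0.001, -0.001, -1.0]]
force: [-0.9, 0.2, 4.7]
gripper_width: 16.5
t: 28.42
ee_pos: [491.0, 283.7, 13.3]
orientation: [[0.922, -0.387, 0.001], [-0.387, -0.922, 0.001], [0.0, -0.001, -1.0]]
force: [-1.4, 0.1, 5.2]
gripper_width: 16.6
t: 29.42
ee_pos: [490.1, 283.2, 229.1]
orientation: [[0.922, -0.388, -0.001], [-0.388, -0.922, -0.0], [-0.001, 0.001, -1.0]]
force: [0.1, -0.0, -1.7]
gripper_width: 16.2
[489.94716134 283.01869571 228.42468047] 16.777398965502133
```

View pics/w10.png

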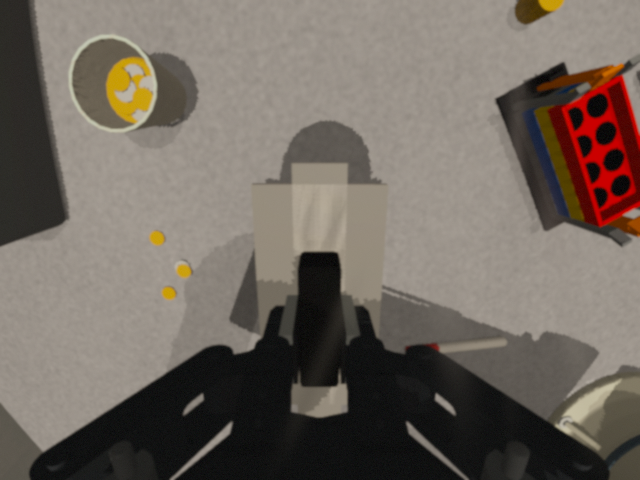

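Lid held squarely: its far plate edge is at row 184, from column 252 to 387, and the tongue edge is at row 163. Red, yellow and blue are stacked in the base at upper right. Next I'll check the hand offset.

```bash
python3 -m creep '[[[0,0,8],[-8,-50,0],1],[[0,0,16],[-15,-110,0],1],[[0,0,23],[-25,-170,0],1],[[0,0,30.2],[-36.5,-225,0],1],[[0,0,30.2],[-36.5,-268,0],1],[[0,0,30.2],[-36.5,-268,0],1],[[0,0,30.2],[-36.5,-268,0],1],[[0,0,30.2],[-36.5,-268,0],1]]'
python3 - <<'E'
from h import *
s=robot.sense();W=snap('wrist','w11');p=np.array(s['ee_pos']);o=np.array(s['orientation'])
for dx in(0,3): print(dx,proj(W,[p+o@np.array([X+dx,y,3.]) for X,y in((60,-30),(60,30),(69,-12),(69,12))]).round(1).tolist())
E
```

```text
t: 30.48
ee_pos: [454.1, 16.2, 229.2]
orientation: [[0.992, 0.13, -0.001], [0.13, -0.992, -0.0], [-0.001, 0.0, -1.0]]
force: [-0.0, 0.0, -0.8]
gripper_width: 16.6
0 [[251.9, 183.4], [388.9, 183.3], [292.4, 162.2], [348.3, 162.2]]
3 [[251.5, 176.5], [389.3, 176.4], [292.3, 155.0], [348.5, 155.0]]
```

Offset is about zero. I'll lower to just above the noses, then press.

```bash
python3 -m creep '[[[0,0,0],[0,0,-40],1],[[0,0,0],[0,0,-75],1],[[0,0,0],[0,0,-95],1],[[0,0,0],[0,0,-108],1],[[0,0,0],[0,0,-117],1],[[0,0,0],[0,0,-121],1],[[0,0,0],[0,0,-121],1]]' && python3 -m creep '[[[0,0,0],[0,0,-3],1],[[0,0,0],[0,0,-6],1],[[0,0,0],[0,0,-9],1],[[0,0,0],[0,0,-11],1],[[0,0,0],[0,0,-11],1]]' && python3 -m creep '[[[0,0,0],[0,0,-3],1],[[0,0,0],[0,0,-5],1],[[0,0,0],[0,0,-7],1],[[0,0,0],[0,0,-8.5],1],[[0,0,0],[0,0,-9.5],1],[[0,0,0],[0,0,-9.5],1],[[0,0,0],[0,0,-9.5],1]]'
python3 - <<'E'
from h import *
c=snap('side','s12');cv2.imwrite('pics/s12b.png',cv2.resize(c['pixels'][170:290,190:380,::-1],None,fx=4,fy=4,interpolation=cv2.INTER_CUBIC))
E
```

```text
t: 31.4
ee_pos: [454.5, 15.5, 109.1]
orientation: [[0.992, 0.129, 0.001], [0.129, -0.992, 0.0], [0.001, 0.0, -1.0]]
force: [0.3, 0.1, -0.2]
gripper_width: 16.5
t: 32.02
ee_pos: [455.0, 15.5, 98.5]
orientation: [[0.992, 0.129, 0.002], [0.129, -0.992, -0.0], [0.002, 0.0, -1.0]]
force: [-0.5, -0.5, 5.3]
gripper_width: 16.7
t: 32.9
ee_pos: [456.1, 15.6, 90.0]
orientation: [[0.992, 0.13, 0.004], [0.13, -0.992, -0.0], [0.004, 0.001, -1.0]]
force: [0.9, 0.1, 10.8]
gripper_width: 16.5
```

View pics/s12b.png

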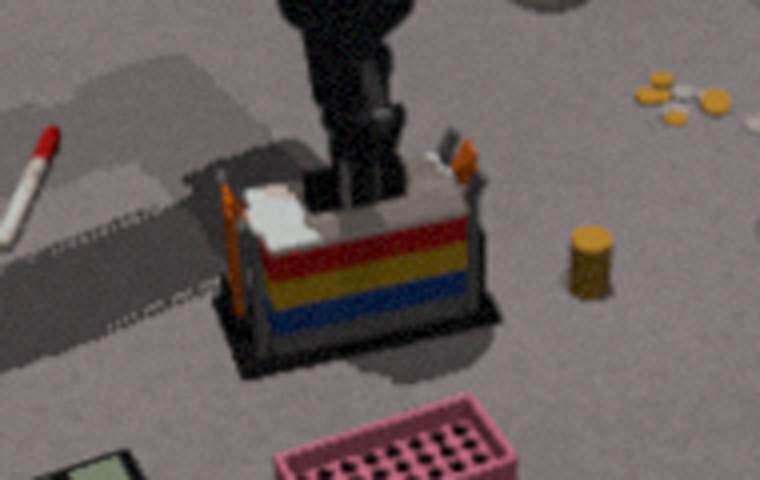

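Nearly home (TCP z 90.0, home about 90). I'll press a little more to make sure it is home.

```bash
python3 -m creep '[[[0,0,0],[0,0,-1],1],[[0,0,0],[0,0,-2],1],[[0,0,0],[0,0,-2],1],[[0,0,0],[0,0,-2],1]]' && python3 -m creep '[[[0,0,0],[0,0,-1],1],[[0,0,0],[0,0,-2],1],[[0,0,0],[0,0,-2],1],[[0,0,0],[0,0,-2],1]]'
```

```text
t: 33.45
ee_pos: [456.2, 15.5, 89.9]
orientation: [[0.991, 0.13, 0.005], [0.13, -0.991, -0.0], [0.005, 0.001, -1.0]]
force: [-7.7, 0.9, 27.4]
gripper_width: 16.7
t: 33.95
ee_pos: [456.2, 15.5, 89.8]
orientation: [[0.991, 0.131, 0.006], [0.131, -0.991, -0.0], [0.006, 0.001, -1.0]]
force: [-14.9, 1.8, 43.9]
gripper_width: 16.6
```

Hard stop at 89.8, which matches home. I'll ease off, release, lift clear and look.

```bash
python3 -m creep '[[[0,0,0],[0,0,2],1],[[0,0,0],[0,0,5],1],[[0,0,0],[0,0,5.5],0],[[0,0,0],[0,0,5.5],0],[[0,0,0],[0,0,5.5],0],[[0,0,0],[0,0,5.5],0],[[0,0,0],[0,0,5.5],0],[[0,0,0],[0,0,5.5],0]]' && python3 -m creep '[[[0,0,0],[0,0,5],0],[[0,0,0],[0,0,30],0],[[0,0,0],[0,0,80],0],[[0,0,0],[0,0,130],0],[[0,0,0],[-50,0,140],0],[[0,0,0],[-90,0,140],0],[[0,0,0],[-90,0,140],0],[[0,0,0],[-90,0,140],0]]'
python3 - <<'E'
from h import *
r=lambda a:cv2.resize(a,(400,600),interpolation=cv2.INTER_CUBIC)
c=snap('side','s13');w=snap('wrist','w13')
u,v=proj(w,[(454,15,87)])[0].astype(int);print(u,v)
A=cv2.resize(c['pixels'][190:270,240:325,::-1],(400,376),interpolation=cv2.INTER_CUBIC)
B=cv2.resize(w['pixels'][max(0,v-140):v+140,u-140:u+140,::-1],(400,400),interpolation=cv2.INTER_CUBIC)[:376]
cv2.imwrite('pics/f13.png',np.hstack([A,B]))
E
```

```text
t: 34.95
ee_pos: [454.2, 15.4, 89.7]
orientation: [[0.992, 0.129, -0.0], [0.129, -0.992, -0.0], [-0.0, 0.0, -1.0]]
force: [-0.1, -0.0, -0.5]
gripper_width: 85.5
t: 35.95
ee_pos: [364.5, 15.5, 230.3]
orientation: [[0.992, 0.129, 0.001], [0.129, -0.992, 0.0], [0.001, -0.0, -1.0]]
force: [-0.8, -0.0, 0.3]
gripper_width: 85.4
334 127
```

View pics/f13.png

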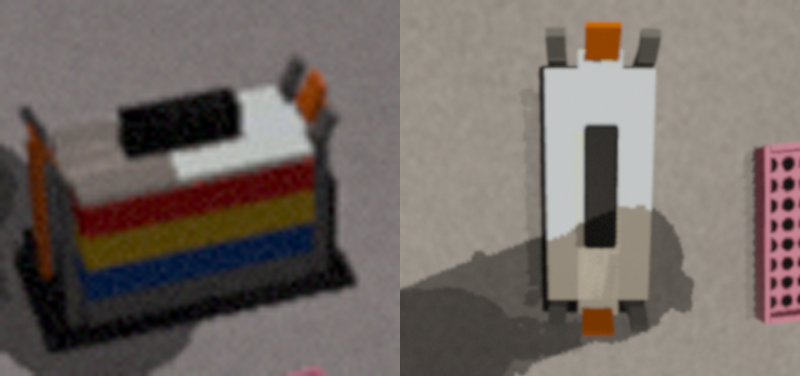

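Both clips lie over the tongues: far clip edge at (603,60), near clip edge at (598,309), with the lid flush on red. One quick numeric check of the nose edges and lid height, then I'll hand in.

```bash
python3 - <<'E'
from h import *
w=snap('wrist');P=back(w,[(194+203/1.4286,60/1.4286),(194+198/1.4286,309/1.4286)],88.5)
a=np.radians(7.4);d=(P-[454.2,15.3,0])@np.array([np.cos(a),np.sin(a),0]);print('nose edges along base x (want ~ +-64, <69):',d)
# lid plate corners at z=87
Q=back(w,[(194+(x-400)/1.4286,y/1.4286) for x,y in((545,67),(656,67),(649,300),(546,304))],87)
print('lid size if at z 87',np.linalg.norm(Q[0]-Q[1]),np.linalg.norm((Q[0]+Q[1]-Q[2]-Q[3])/2),Q.mean(0))
E
```

```text
nose edges along base x (want ~ +-64, <69): [ 62.68048033 -74.16618548]
lid size if at z 87 60.102986896827076 129.81713188764496 [448.97939165  15.17425528  87.        ]
```

The crop's vertical scale was 400/267, because it was clipped at the top. Redoing it.

```bash
python3 - <<'E'
from h import *
w=snap('wrist');k=400/267;P=back(w,[(194+203/1.4286,60/k),(194+198/1.4286,309/k)],88.5)
a=np.radians(7.4);e=np.array([np.cos(a),np.sin(a),0]);print('nose',(P-[454.2,15.3,0])@e)
Q=back(w,[(194+(x-400)/1.4286,y/k) for x,y in((545,67),(656,67),(649,300),(546,304))],87)
print('lid',np.linalg.norm(Q[0]-Q[1]),np.linalg.norm((Q[0]+Q[1]-Q[2]-Q[3])/2),Q.mean(0))
E
```

```text
nose [ 63.88407939 -65.36465129]
lid 59.9746620430674 122.62292138798415 [453.91873439  15.80733171  87.        ]
```

Nose edges are at +63.9 and -65.4 mm, against ±64 at rest and ±69 for the tongue ends, so both clips have sprung back over the tongues. Lid size and centre match home. Handing in.

```bash
python3 -c "
from station import robot
s=robot.sense();print(s['t'],s['gripper_width'],s['ee_pos']);print(robot.close_job())"
```

```text
36.15 85.08053485639144 [364.65996441  15.4463248  229.5088896 ]
the job is handed in; nothing more can be done
None
```

The coin shaker is assembled on its base: blue at the bottom, then yellow, then red, with the white lid on top held by both orange clips. I handed the job in at 36 s of the 136 s allowed, with the gripper open and clear.

- **Sieves:** each one came to a stop within about 1 mm of its seated height, with 14 to 22 N of contact.
- **Lid:** it stopped hard at home height, at TCP z 89.8 against about 90.3 expected. I pressed up to 44 N through the gripped lid to be sure. I did not do a pull test on the clips.
- **Clips:** the noses measured at +63.9 and -65.4 mm along the base, back near their ±64 mm rest and inside the tongue ends at ±69 mm.
- **Lid position:** it measured 60 x 122.6 mm, centred within 1 mm of the base. The extra 2.6 mm in length is about my pixel-reading error.
- **One check that disagreed:** my first clip calculation gave wrong numbers because I used the wrong vertical scale for a clipped picture. The figures above are from the corrected run.
- **Cups and coin column:** I never went near the cups or touched the coin column. I did not measure them again at the end; the column was still standing in the picture taken while pressing the lid.

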